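# Load a thin test panel into the clamp holder

## Robot

A 6-joint arm with a two-finger parallel gripper is mounted at the origin on a cart in front of the work surface, level with it; the furniture and walls round the work are solid. World frame = base frame: x ahead of the robot, y to its left, z up, the work surface at z = 0. Lengths are in m, angles in rad, forces in N, time in s.
With the tool pointing down it reaches from about 0.375 to 0.975 m from the base axis. Payload 3.8 kg.
Tool frame: the origin (TCP) lies on the centre line of the jaws, within the pads' length; the fingertips stand 11 mm ahead of it and the grasp point (between the pads) lies 8 mm behind it; z points along the fingers, y is the line along which they close (so a half turn about z gives the same grasp; the last joint's range is limited). The gripper opens to 88 mm and grips with 3 to 60 N. Pads are 18 mm wide; open, the fingers measure 123 mm over their backs; the gripper's body (75 mm by 187 mm) begins 45 mm behind the grasp point.
Start: joints at [1.067, 0.264, 1.604, -0, 1.274, -0.037], TCP at [0.304, 0.603, 0.25] pointing down, gripper open.
Joint ranges: [-2.63, 2.63], [-0.94, 2.18], [0.31, 2.57], [-1.31, 4.45], [0, 2.66], [-2.55, 2.55]. Speed limits (rad/s): [2.57, 2.57, 3.14, 3.14, 3.14, 3.14].

## Interface

Orientations are given as a rotation vector (axis times angle).
In Python, from plant import bot gives the robot as it stands.
- The arm moves only by the shell command python3 -m handwheel 'ROWS' [OPENING] [FORCE]. ROWS is JSON, a list of rows, each a list of 4 numbers: the shift along the tool's x, y, z in m, then the turn about the tool's z in degrees. In form: [[tx, ty, tz, roll], ...]. A call has 1 to 12 rows; each row is the pose to reach, as a shift and turn from the pose commanded when the call began, along the tool's axes at that moment; what a row does not reach only later rows make up. A row lasts 1/10 s, in which the tool goes at most 50 mm and 8.59 degrees, less where a joint would pass 70% of its speed; a pose out of reach is approached as far as the arm can. A call with a gripper value outside its range is refused whole. OPENING is the opening, from 0 (shut) to 1 (fully open), set as the call begins (- or left out, the last holds). The fingers move at their own pace and stop on an object; FORCE is the grip in N (left out, the last holds). Time passes only in rows, so rows that repeat a pose let the fingers close. It gives the time, the measured TCP pose, the force, the opening and the grip force at its end, in the units of the state.
- bot.sense(): the state, without advancing time (a new reading comes with each control period).
- bot.camera(name): name is "side" or "top" or "wrist"; returns the picture (480x640x3 uint8, red, green, blue); there is no depth.
- bot.camera_params(name): a dict with "camera_matrix" (3x3 intrinsics, pixels), "R" (3x3) and "t" (3): a world point X has camera coordinates R X + t; the wrist camera has in their place "mount" (4x4, takes a point from camera to tool coordinates, whose origin is the TCP and whose axes are the flange's). Camera axes: x right, y down, z forward; pixel columns grow to the right and rows downward; lengths in m; the calibration is good to about 2 mm. The wrist camera is an equidistant fisheye: a pixel r from the principal point sees the ray r / f radians off the axis. A picture is of the moment at which its call begins: read the wrist's pose just before it. camera_params takes no time and is no camera call.
- bot.finish_job(): hands the job in; it is judged then, once.
The state is a dict: "clock": time; "q": joint angles; "dq": joint speeds; "joint_torque": joint torques, N m; "tcp_pos": TCP position; "ee_rot": TCP orientation; "force": force on the tool from outside, world axes, zero at the start; "ft_torque": the same for the moment, N m; "finger_gap": finger opening in m; "gripper_force": force on a finger pad.
Only numpy, scipy, OpenCV 4.12 (cv2) and the standard library are available. Lean on these libraries where they do the work, as an engineer would, in place of code of your own. Each camera call takes 0.05 s, during which the arm holds its last target. There are 200 camera calls.

## Task

The bare aluminium test panel lies flat on the stone mixing slab, where it is too thin to pick up: slide it until one end clearly overhangs an edge of the slab, let go of it, then take it by the overhanging end. Lay it flat in the panel holder, between the side rails and back against the end stop, with the end you hold sticking out over the open front, and swing the clamp bar down over it until the bar rests fully in its catch. Do not let the panel drop to the bench, and leave the other things where they are.

Things in the scene. Friction and masses are not known exactly. Their poses are not given: they have to be found in the camera images.
- panel: loose flat sheet of bare aluminium, 150 (x) x 60 (y) x 3 mm, 60 to 100 g, small dark hanging hole near its +x end. Origin: centre of its underside. Starts wholly on the slab. It slides easily on the stone (friction about 0.25) when fingertips press on its top and drag it. Fingers can hold it by its long edges, 60 mm apart, only where the fingertips can reach below it
- panel_end_a (a point): middle of the panel's short edge at +x (hole end), at half thickness
- panel_end_b (a point): middle of the panel's other short edge (-x), at half thickness
- slab: dark stone slab fixed to the bench, 240 (x) x 180 (y) mm, flat top 40 mm above the bench, on small feet. Origin: centre of its underside at bench height; its -x side faces roughly to the robot
- holder: fixed grey panel holder left or right of the slab, base 140 mm wide (y), its open front (-x) facing roughly to the robot, z up. Origin on the bench. Steel seat 35 mm above the bench from x = -55 mm, the front edge of the whole base, back to +50 mm. Rails along x stand 5 mm above the seat, inner faces at y = -34 and +34 mm (68 apart). Base ends at x = +63 mm
- holder_seat (a point): point on the seat where the centre of the panel's underside lies when the panel is fully back: (-25, 0, 35) mm in the holder's frame. The panel's front 45 mm then stick out over the open front, where nothing stands below or beside them, and fingers can hold its edges there
- clamp_hinge (a point): centre of the clamp bar's hinge, at (10, 58, 47) mm in the holder's frame; the axis runs along the holder's x. The steel bar is 18 mm wide (tab 26), 6 mm thick, mid thickness on the axis, and reaches 140 mm from it; a rubber pad beneath it clears a well-seated panel by 1.5 mm
- clamp (a joint): clamp bar angle, rad: 0 = closed, level across the seat along the holder's -y, free end in the catch; grows as it swings up and over to the +y side (1.57 upright, stop 1.95). Starts open at 1.45 to 1.85. Stiff hinge (0.1 N m friction): it stays where left and must be pushed all the way down
- clamp_tab (a point): top of the thumb tab at the bar's free end, 132 mm from the hinge axis
- jar: small round lidded jar, 48 mm across, 58 high; origin at the centre of its underside
- tape: roll of tape lying flat, 104 across, 18 high; origin at the centre of its underside
- brush: flat paint brush lying down, 34x196x12; origin under its middle, handle along its y axis
- pen: marker pen lying down, 15x133x15; origin under its middle, length along its y axis
- scraper: small spatula lying down, 34x198x15; origin under its middle, length along its y axis
- holder_stop (a point): middle of the foot of the end stop's front face, at (50, 0, 35) mm in the holder's frame; the stop is a bar along y, 10 mm above the seat
- holder_catch (a point): floor of the forked catch at (10, -58, 44) mm in the holder's frame, where the closed clamp bar rests; its two cheeks stand 10 mm either side of the bar's middle, 12 mm long, up to 54 mm above the bench

How it is judged:
By the outcome, as a careful person would: the job done as asked, in the order asked, and still so for the second after the job is handed in, with the robot touching nothing.
It also fails if it takes over 72 s, if anything falls off the work surface, if the arm or the gripper's body presses on something with over 40 N, if the wrist force passes 120 N, or if a joint passes its speed limit or range.

## Working session

There is one attempt and no reset: what is moved stays moved. The work goes in short steps, Python scripts to look and compute and a shell command to move; the robot and the scene stay as the last step left them, time stands still between calls to the robot, and variables do not carry over. Pictures are saved under pics/ and viewed, at most 11 in all, crops included, and the job is handed in when it is done.

```bash
mkdir -p pics; cat > h.py <<'E'
import numpy as np, cv2
from scipy.spatial.transform import Rotation as R
from plant import bot
def snap(n,f,crop=None,s=1):
    im=bot.camera(n)[:,:,::-1].copy()
    if crop: x0,y0,x1,y1=crop; im=im[y0:y1,x0:x1]
    if s!=1: im=cv2.resize(im,None,fx=s,fy=s,interpolation=cv2.INTER_CUBIC)
    cv2.imwrite('pics/'+f,im)
def px2w(n,uv,z):
    p=bot.camera_params(n);K=np.array(p['camera_matrix']);Rm=np.array(p['R']);t=np.array(p['t'])
    d=Rm.T@np.linalg.inv(K)@np.array([uv[0],uv[1],1.]);c=-Rm.T@t
    return c+d*(z-c[2])/d[2]
def w2px(n,X):
    p=bot.camera_params(n);v=np.array(p['camera_matrix'])@(np.array(p['R'])@np.array(X)+np.array(p['t']));return v[:2]/v[2]
def state():
    s=bot.sense();return s,np.array(s['tcp_pos']),R.from_rotvec(s['ee_rot'])
def wpx(uv,z,st=None):
    s,p,r=st or state();c=bot.camera_params('wrist');K=np.array(c['camera_matrix']);M=np.array(c['mount'])
    a=np.array([(uv[0]-K[0,2])/K[0,0],(uv[1]-K[1,2])/K[1,1]]);th=np.hypot(*a)
    d=np.r_[np.sin(th)*a/th,np.cos(th)] if th>0 else np.array([0,0,1.])
    o=p+r.apply(M[:3,3]);d=r.apply(M[:3,:3]@d);return o+d*(z-o[2])/d[2]
def go(x,y,z=None,yaw=None):
    "print tool-axis shift to world target; yaw = world angle (deg) of tool y axis wanted"
    s,p,r=state();z=p[2] if z is None else z
    d=r.inv().apply(np.array([x,y,z])-p)
    ty=r.apply([0,1,0]);cur=np.degrees(np.arctan2(ty[1],ty[0]))
    print('shift mm',(d*1000).round(1),'tool-y yaw',cur.round(2),'roll',None if yaw is None else -((yaw-cur+90)%180-90))
E
python3 - <<'E'
from h import *
snap('top','top0.png');snap('side','side0.png')
s,p,r=state();print(r.as_matrix().round(3),p,s['clock'],s['q'],s['force'])
for n in('top','side'):
  c=bot.camera_params(n);print(n,-np.array(c['R']).T@c['t'])
c=bot.camera_params('wrist');print(c)
E
```

```text
[[-0.893  0.45  -0.001]
 [ 0.45   0.893 -0.002]
 [ 0.    -0.002 -1.   ]] [0.30347238 0.60226117 0.24852393] 0.1 [ 1.06710555e+00  2.64684645e-01  1.60520770e+00  1.53720228e-05
  1.27368275e+00 -3.68600824e-02] [ 0.41477193 -0.74651013 -0.26603581]
top [ 0.34292421 -0.0606931   1.39959806]
side [ 0.11694899 -0.80052046  0.64713721]
{'camera_matrix': array([[371.64829954,   0.        , 319.80090007],
       [  0.        , 371.64829954, 248.70360481],
       [  0.        ,   0.        ,   1.        ]]), 'mount': array([[ 2.77780217e-04, -9.49858182e-01, -3.12680918e-01,
         8.15497642e-02],
       [ 9.99999953e-01,  3.04433436e-04, -3.64217507e-05,
        -1.65171506e-04],
       [ 1.29786024e-04, -3.12680893e-01,  9.49858222e-01,
        -1.35354398e-01],
       [ 0.00000000e+00,  0.00000000e+00,  0.00000000e+00,
         1.00000000e+00]])}
```

View pics/top0.png

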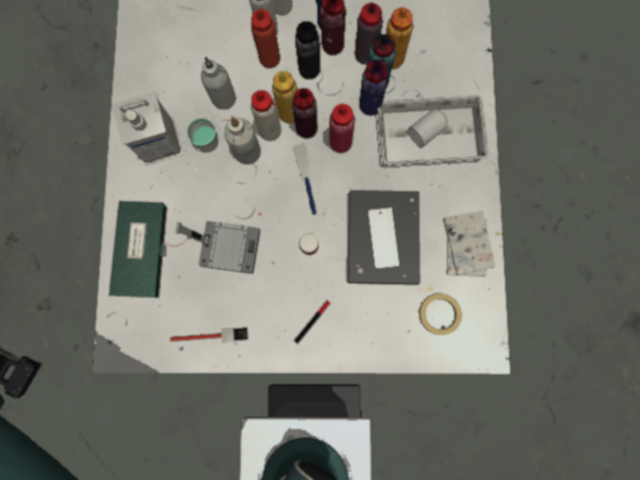

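View pics/side0.png

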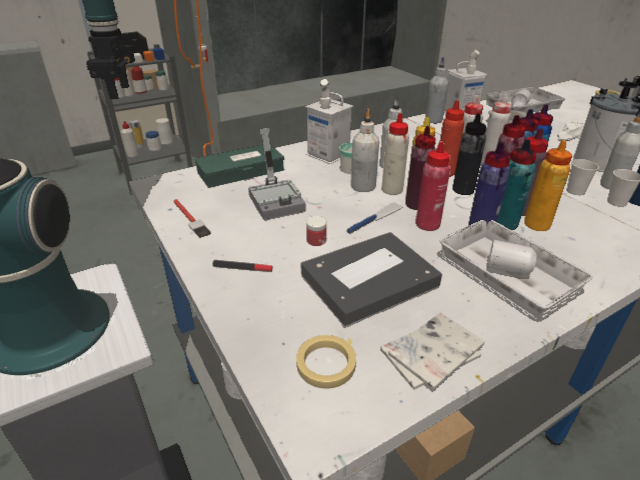

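The top view shows the slab at about (383,237) with the panel on it at (383,238). The holder is at (230,247) with its bar upright, the jar at (309,243) between them, and the pen at (312,322). I'll enlarge the middle of the view.

```bash
python3 - <<'E'
from h import *
snap('top','top1.png',(170,180,430,300),3)
E
```

```text
(no output)
```

View pics/top1.png

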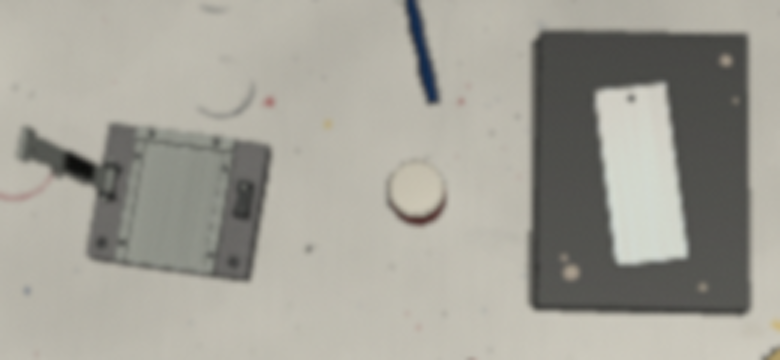

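```bash
python3 - <<'E'
from h import *
f=lambda c,z:np.array([px2w('top',(u/3+170-1/3,v/3+180-1/3),z) for u,v in c])
for n,c,z in (('panel',[(595,90),(667,83),(687,258),(616,265)],.043),('slab',[(541,32),(748,35),(748,312),(533,307)],.04),('holder',[(110,124),(271,148),(250,280),(88,257)],.035)):
  P=f(c,z);print(n,P.round(4)[:,:2].tolist(),'ctr',P.mean(0).round(4),'sides',[round(np.linalg.norm(P[i]-P[i-1]),4) for i in range(4)])
  d=(P[0]+P[1]-P[2]-P[3]);print('yaw x',np.degrees(np.arctan2(d[1],d[0])).round(2)); d=(P[0]+P[3]-P[2]-P[1]);print('yaw from y',np.degrees(np.arctan2(-d[0],d[1])).round(2))
print('hole',f([(631,98)],.043)); print('jar',f([(416,188)],.058)); print('tab',f([(25,145)],.17))
print('pen',px2w('top',(329,302),.01),px2w('top',(296,341),.01))
E
```

```text
panel [[0.6673, -0.1581], [0.6733, -0.2193], [0.5233, -0.233], [0.5174, -0.1738]] ctr [ 0.5953 -0.1961  0.043 ] sides [np.float64(0.1507), np.float64(0.0615), np.float64(0.1506), np.float64(0.0595)]
yaw x 5.59
yaw from y 5.64
slab [[0.7191, -0.1127], [0.7161, -0.2897], [0.4785, -0.283], [0.4825, -0.1044]] ctr [ 0.599  -0.1975  0.04  ] sides [np.float64(0.2368), np.float64(0.177), np.float64(0.2377), np.float64(0.1786)]
yaw x -1.8
yaw from y -1.14
holder [[0.64, 0.2566], [0.6189, 0.1179], [0.5056, 0.1332], [0.5251, 0.2709]] ctr [0.5724 0.1947 0.035 ] sides [np.float64(0.1158), np.float64(0.1403), np.float64(0.1143), np.float64(0.139)]
yaw x -7.4
yaw from y -8.36
hole [[ 0.66025954 -0.18855689  0.043     ]]
jar [[ 0.58010467 -0.00696857  0.058     ]]
tab [[0.59414134 0.29034185 0.17      ]]
pen [ 0.4345694  -0.05855117  0.01      ] [0.33673246 0.02441661 0.01      ]
```

```bash
python3 - <<'E'
from h import *
go(.605,-.195,.25,95.6)
E
```

```text
shift mm [-6.280e+02 -5.763e+02 -3.000e-01] tool-y yaw 63.25 roll -32.345655041036
```

```bash
python3 -m handwheel '[[-0.314,-0.288,0,-32.3],[-0.314,-0.288,0,-32.3],[-0.314,-0.288,0,-32.3],[-0.314,-0.288,0,-32.3],[-0.314,-0.288,0,-32.3],[-0.314,-0.288,0,-32.3],[-0.314,-0.288,0,-32.3],[-0.314,-0.288,0,-32.3],[-0.314,-0.288,0,-32.3],[-0.314,-0.288,0,-32.3],[-0.314,-0.288,0,-32.3],[-0.314,-0.288,0,-32.3]]' 0 20
python3 - <<'E'
from h import *
go(.605,-.195,.12,95.6)
E
```

```text
clock: 1.35
tcp_pos: [0.4542, 0.2052, 0.2496]
ee_rot: [0.153, -3.137, -0.001]
force: [-0.2, -0.3, 0.0]
finger_gap: 0.0004
gripper_force: 0.0
shift mm [-111.1 -413.   129.3] tool-y yaw 95.59 roll -0.005688987978118121
```

```bash
python3 -m handwheel '[[-0.111,-0.413,0.13,0],[-0.111,-0.413,0.13,0],[-0.111,-0.413,0.13,0],[-0.111,-0.413,0.13,0],[-0.111,-0.413,0.13,0],[-0.111,-0.413,0.13,0],[-0.111,-0.413,0.13,0],[-0.111,-0.413,0.13,0],[-0.111,-0.413,0.13,0],[-0.111,-0.413,0.13,0],[-0.111,-0.413,0.13,0],[-0.111,-0.413,0.13,0]]'
python3 - <<'E'
from h import *
go(.605,-.195,.06,95.6)
snap('wrist','w0.png')
E
```

```text
clock: 2.55
tcp_pos: [0.6052, -0.194, 0.1197]
ee_rot: [0.155, -3.137, -0.001]
force: [-0.9, 0.1, 0.2]
finger_gap: 0.0005
gripper_force: 0.0
shift mm [ 0.2 -1.  59.7] tool-y yaw 95.66 roll 0.05892579240187956
```

View pics/w0.png

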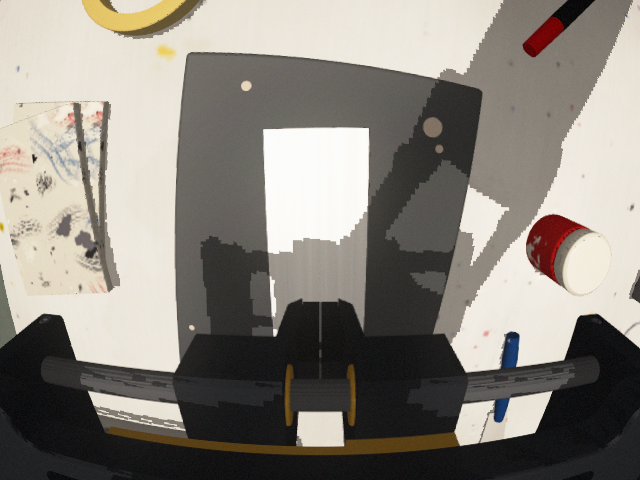

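The wrist view shows the closed fingers at (320,310), centred over the panel. The panel's near end is at (263–369,128) and the slab's near edge is at about v=55–90.

```bash
python3 -c "
from h import *
for uv in ((263,129),(369,127)):print(wpx(uv,.043).round(4))
for uv in ((188,52),(482,91)):print(wpx(uv,.04).round(4))
"
python3 -m handwheel '[[0,-0.001,0.05,0],[0,-0.001,0.062,0],[0,-0.001,0.064,0],[0,-0.001,0.065,0],[0,-0.001,0.066,0],[0,-0.001,0.066,0]]'
```

```text
[ 0.5258 -0.2342  0.043 ]
[ 0.5188 -0.1747  0.043 ]
[ 0.4808 -0.2845  0.04  ]
[ 0.4853 -0.1077  0.04  ]
clock: 3.2
tcp_pos: [0.6054, -0.1968, 0.0545]
ee_rot: [-0.153, 3.137, -0.0]
force: [-0.4, 0.1, 0.6]
finger_gap: 0.0003
gripper_force: 0.0
```

```bash
python3 -m handwheel '[[0,0,0.0005,0],[0,0,0.001,0],[0,0,0.001,0],[0,0,0.001,0]]'; python3 -m handwheel '[[0,0,0.001,0],[0,0,0.001,0],[0,0,0.001,0]]'
```

```text
clock: 3.6
tcp_pos: [0.6059, -0.1973, 0.0545]
ee_rot: [-0.152, 3.136, -0.001]
force: [-1.2, 0.9, 6.7]
finger_gap: 0.0003
gripper_force: 3.3
clock: 3.9
tcp_pos: [0.6064, -0.1975, 0.0544]
ee_rot: [-0.152, 3.135, -0.001]
force: [-2.8, 1.2, 10.4]
finger_gap: 0.0002
gripper_force: 5.3
```

```bash
python3 -m handwheel '[[0.004,0,0,0],[0.012,0,0,0],[0.021,0,0,0],[0.030,0,0,0],[0.039,0,0,0],[0.048,0,0,0],[0.057,0,0,0],[0.066,0,0,0],[0.075,0,0,0],[0.084,0,0,0],[0.09,0,0,0],[0.09,0,0,0]]'
python3 -c "
from h import *
print(px2w('top',(0,0),0)[:2]); snap('wrist','w1.png')"
```

```text
clock: 5.1
tcp_pos: [0.5173, -0.207, 0.0544]
ee_rot: [-0.151, 3.133, -0.004]
force: [0.2, -0.4, 9.2]
finger_gap: 0.0007
gripper_force: 4.8
[1.29360414 0.88066354]
```

View pics/w1.png

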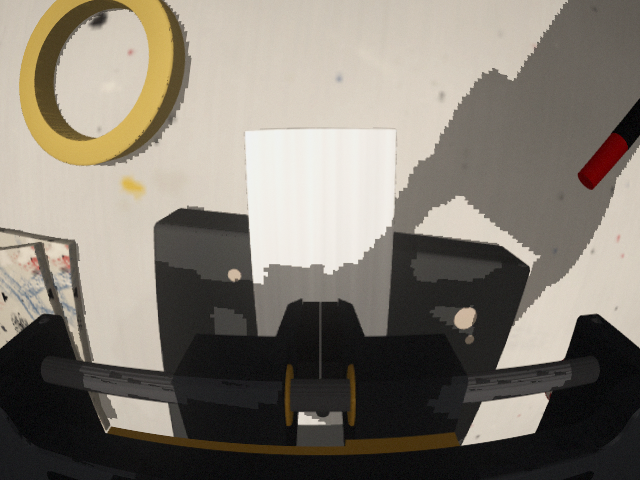

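The panel now overhangs, with its near end at (246–396,129) and the slab edge at about v=215–235. Next I'll lift off and compute the grasp.

```bash
python3 -c "
from h import *
A,B,C,D=[wpx(u,.043) for u in ((246,131),(396,129),(252,255),(391,255))]
print(A.round(4),B.round(4),C,D)
print([wpx(u,.04).round(4) for u in ((200,211),(440,238))])
d=B-A;n=np.array([-d[1],d[0]])/np.hypot(*d[:2]);m=(A+B)/2
print('len',np.linalg.norm(d),'panel y yaw',np.degrees(np.arctan2(d[1],d[0])));print('mid',m)
d2=(C+D-A-B);print('axis',np.degrees(np.arctan2(d2[1],d2[0])))
a=np.radians(np.degrees(np.arctan2(d[1],d[0]))-90);g=m[:2]+.022*np.array([np.cos(a),np.sin(a)])
print('grasp',g)
go(g[0],g[1],.041,np.degrees(np.arctan2(d[1],d[0])))
"
python3 -m handwheel '[[0,0,-0.02,0],[0,0,-0.05,0],[0,0,-0.07,0],[0,0,-0.07,0],[0,0,-0.07,0]]' 1
```

```text
[ 0.4385 -0.2439  0.043 ] [ 0.4319 -0.1854  0.043 ] [ 0.48970681 -0.23856538  0.043     ] [ 0.48396699 -0.18009048  0.043     ]
[array([ 0.4732, -0.2627,  0.04  ]), array([ 0.4751, -0.1587,  0.04  ])]
len 0.05886379941283571 panel y yaw 96.3685869553576
mid [ 0.43520052 -0.21460973  0.043     ]
axis 5.840380967957083
grasp [ 0.45706475 -0.2121694 ]
shift mm [60.5  0.7 13.2] tool-y yaw 95.54 roll -0.8325592673295574
clock: 5.65
tcp_pos: [0.5156, -0.2059, 0.1218]
ee_rot: [-0.152, 3.137, -0.001]
force: [0.2, 0.6, -0.3]
finger_gap: 0.0382
gripper_force: 0.0
```

```bash
python3 -m handwheel '[[0.03,0,0,-0.6],[0.061,0,0,-0.6],[0.061,0,0,-0.6],[0.061,0,0,-0.6],[0.061,0,0,-0.6]]' 1
python3 -c "
from h import *
go(.4555,-.2123,.041,96)
snap('wrist','w2.png')"
```

```text
clock: 6.15
tcp_pos: [0.4552, -0.2116, 0.1211]
ee_rot: [0.168, -3.137, -0.001]
force: [-0.4, -0.0, -0.7]
finger_gap: 0.0784
gripper_force: 0.0
shift mm [-0.2 -0.8 80.1] tool-y yaw 96.15 roll 0.14715477582936387
```

View pics/w2.png

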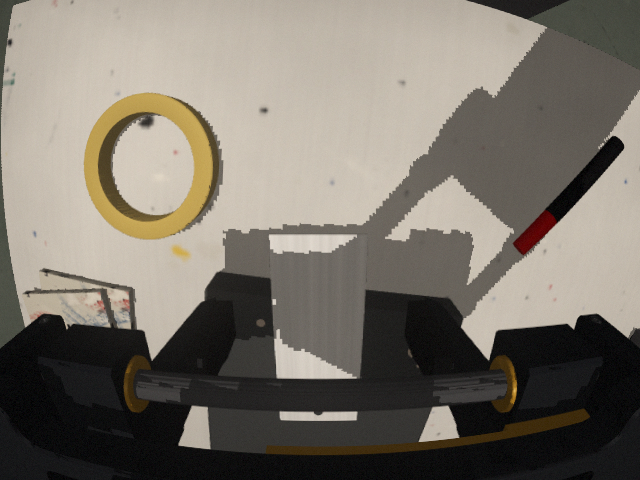

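The fingers at about u=235 and 405 straddle the panel end at (269–366,235). It's centred, so I'll descend and grip.

```bash
python3 -c "
from h import *
print([wpx(u,.043).round(4) for u in ((269,235),(366,235))],[wpx(u,.04).round(4) for u in ((240,277),(400,292))])"
python3 -m handwheel '[[0,-0.001,0.04,0],[0,-0.001,0.07,0],[0,-0.001,0.08,0],[0,-0.001,0.08,0],[0,-0.001,0.08,0]]' 1
python3 -m handwheel '[[0,0,0,0],[0,0,0,0],[0,0,0,0],[0,0,0,0],[0,0,0,0],[0,0,0,0],[0,0,0,0]]' 0.6 40
```

```text
[array([ 0.4389, -0.2442,  0.043 ]), array([ 0.4327, -0.1862,  0.043 ])] [array([ 0.4698, -0.2616,  0.04  ]), array([ 0.4692, -0.1576,  0.04  ])]
clock: 6.7
tcp_pos: [0.456, -0.213, 0.0424]
ee_rot: [-0.169, 3.136, -0.001]
force: [-0.1, 0.6, 0.0]
finger_gap: 0.0883
gripper_force: 0.0
clock: 7.4
tcp_pos: [0.4553, -0.2129, 0.0421]
ee_rot: [-0.169, 3.136, -0.001]
force: [0.2, 0.2, 2.3]
finger_gap: 0.0585
gripper_force: 40.0
```

```bash
python3 -m handwheel '[[0,0,-0.02,0],[0,0,-0.06,0],[0,0,-0.1,0],[0,0,-0.12,0],[0,0,-0.12,0],[0,0,-0.12,0]]' 0.5
python3 -c "
from h import *
snap('top','t2.png',(185,205,285,280),8)"
```

```text
clock: 8.0
tcp_pos: [0.4544, -0.2124, 0.161]
ee_rot: [0.169, -3.136, -0.001]
force: [0.8, -0.7, -1.1]
finger_gap: 0.0585
gripper_force: 40.0
```

View pics/t2.png

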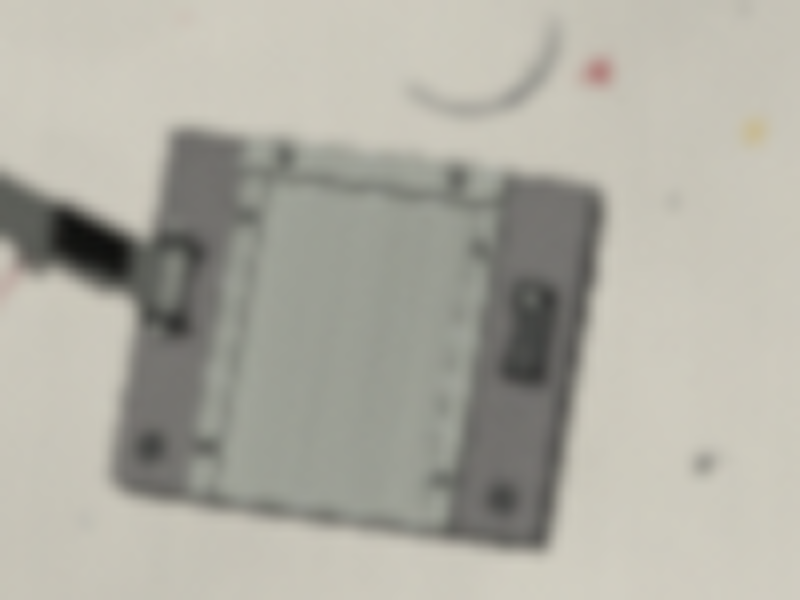

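The holder is clear in this view. The seat's rail inner edges run (264,185)→(217,490) and (489,207)→(447,528), and the base corners are (175,128), (602,188), (548,545) and (115,487). The catch is at (530,330) and the hinge at (172,283).

```bash
cat > hold.py <<'E'
from h import *
def f(u,v,z): return px2w('top',((u+.5)/8+184.5,(v+.5)/8+204.5),z)
pts=[((264,185),(.050,.034,.038)),((489,207),(.050,-.034,.038)),((217,490),(-.055,.034,.038)),((447,528),(-.055,-.034,.038)),
 ((175,128),(.063,.07,.03)),((602,188),(.063,-.07,.03)),((548,545),(-.055,-.07,.03)),((115,487),(-.055,.07,.03)),((530,330),(.010,-.058,.050))]
W=np.array([f(*p,l[2]) for p,l in pts]);L=np.array([l for p,l in pts])
lc,wc=L[:,:2].mean(0),W[:,:2].mean(0);a=L[:,:2]-lc;b=W[:,:2]-wc
th=np.arctan2((a[:,0]*b[:,1]-a[:,1]*b[:,0]).sum(),(a*b).sum());Rm=np.array([[np.cos(th),-np.sin(th)],[np.sin(th),np.cos(th)]])
o=wc-Rm@lc
H=lambda x,y:o+Rm@np.array([x,y])
if __name__=='__main__':
  print('origin',o,'yaw',np.degrees(th));print(((b-a@Rm.T)*1000).round(1).tolist())
  print('seated tcp',H(-.0804,0),'front 25mm',H(-.1054,0));go(*H(-.1054,0),.161,np.degrees(th)+90)
  print('hinge',H(.01,.058),'catch',H(.01,-.058),'tab closed',H(.01,-.074))
E
python3 hold.py
```

```text
origin [0.57030345 0.19594456] yaw -7.314994719513958
[[-2.4, 3.1], [-1.0, -1.8], [3.4, 1.2], [0.0, -4.5], [0.5, 0.2], [-1.5, 0.6], [0.2, 0.3], [0.9, -0.1], [-0.1, 1.1]]
seated tcp [0.49055781 0.20618143] front 25mm [0.46576128 0.20936453]
shift mm [-57.1 417.7  -0.6] tool-y yaw 96.15 roll 13.464487046448497
hinge [0.58760686 0.25219927] catch [0.57283725 0.13714337] tab closed [0.57080007 0.12127359]
```

```bash
python3 -m handwheel '[[-0.007,0.04,0,1.3],[-0.014,0.08,0,2.6],[-0.021,0.12,0,3.9],[-0.028,0.16,0,5.2],[-0.036,0.205,0,6.5],[-0.043,0.25,0,8],[-0.051,0.295,0,9.5],[-0.058,0.335,0,11],[-0.065,0.375,0,12.5],[-0.07,0.405,0,13.4],[-0.072,0.414,0,13.4],[-0.072,0.414,0,13.4]]'
python3 -c "
from hold import *
go(*H(-.0904,0),.045,82.5)
snap('side','s1.png',(190,110,390,260),4)"
```

```text
clock: 9.25
tcp_pos: [0.4809, 0.2071, 0.1595]
ee_rot: [-0.194, -3.132, 0.003]
force: [0.0, -1.3, -0.7]
finger_gap: 0.0584
gripper_force: 40.0
shift mm [-1.000e-01  6.000e-01  1.145e+02] tool-y yaw 82.91 roll 0.40864682039305933
```

View pics/s1.png

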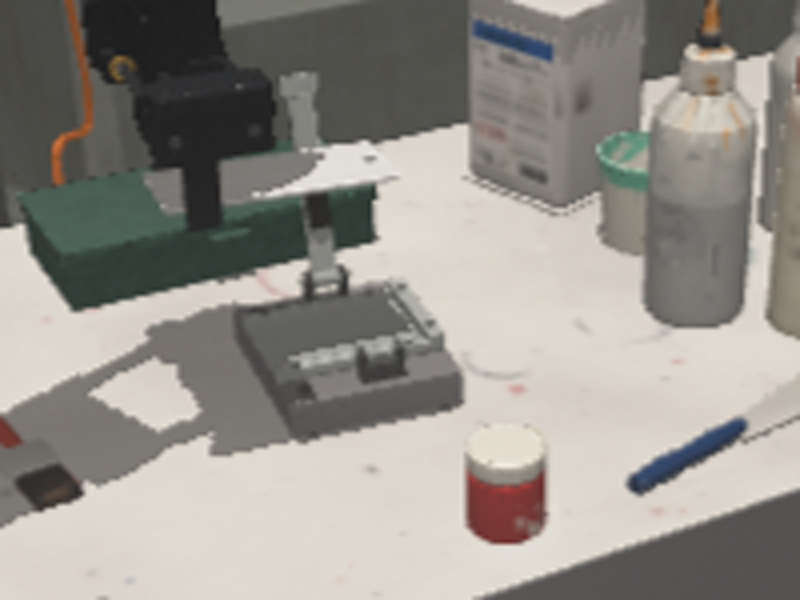

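The side view shows the panel level over the holder, hole end away from the robot, with the bar upright behind it. I'll check the tilt and descend.

```bash
python3 -c "
from h import *
s,p,r=state();a=np.radians(-7.1)
for dz in(-.01,0,.01): print(dz,w2px('side',p+[.122*np.cos(a),.122*np.sin(a),dz]))
print('seen',190+370/4,110+158/4)"
python3 -m handwheel '[[0,0,0.04,0.3],[0,0,0.08,0.3],[0,0,0.1,0.3],[0,0,0.108,0.3],[0,0,0.108,0.3],[0,0,0.108,0.3]]'
```

```text
-0.01 [282.16782457 151.310395  ]
0 [282.00564086 147.6838037 ]
0.01 [281.84190488 144.02250215]
seen 282.5 149.5
clock: 9.9
tcp_pos: [0.4831, 0.2062, 0.0546]
ee_rot: [0.208, 3.133, 0.001]
force: [0.5, 1.3, -0.4]
finger_gap: 0.0582
gripper_force: 40.0
```

```bash
python3 -m handwheel '[[0,0,0.003,0],[0,0,0.006,0],[0,0,0.009,0],[0,0,0.011,0],[0,0,0.012,0],[0,0,0.012,0]]'
python3 -m handwheel '[[0,0,0.002,0],[0,0,0.003,0],[0,0,0.003,0],[0,0,0.003,0]]'
```

```text
clock: 10.5
tcp_pos: [0.4819, 0.2067, 0.0415]
ee_rot: [-0.206, -3.134, 0.0]
force: [0.0, -0.3, -1.1]
finger_gap: 0.0587
gripper_force: 40.0
clock: 10.9
tcp_pos: [0.4821, 0.2067, 0.0387]
ee_rot: [-0.207, -3.135, 0.0]
force: [0.1, 0.3, -1.4]
finger_gap: 0.0577
gripper_force: 40.0
```

```bash
python3 -m handwheel '[[0,0,0.001,0],[0,0,0.002,0],[0,0,0.002,0],[0,0,0.002,0]]'
python3 -m handwheel '[[-0.001,0,0,0],[-0.003,0,0,0],[-0.005,0,0,0],[-0.006,0,0,0],[-0.006,0,0,0]]'
```

```text
clock: 11.3
tcp_pos: [0.4823, 0.2068, 0.0369]
ee_rot: [0.207, 3.135, 0.0]
force: [-0.7, -0.3, 2.0]
finger_gap: 0.058
gripper_force: 40.0
clock: 11.8
tcp_pos: [0.4885, 0.2059, 0.0369]
ee_rot: [0.207, 3.134, 0.0]
force: [-0.6, -0.4, 3.1]
finger_gap: 0.0584
gripper_force: 40.0
```

Contact with the seat came at the expected height. Now I'll push back to the stop.

```bash
python3 -m handwheel '[[-0.001,0,0,0],[-0.002,0,0,0],[-0.003,0,0,0],[-0.004,0,0,0],[-0.004,0,0,0]]'
python3 -m handwheel '[[-0.001,0,0,0],[-0.002,0,0,0],[-0.002,0,0,0],[-0.002,0,0,0]]'
```

```text
clock: 12.3
tcp_pos: [0.4922, 0.2054, 0.0368]
ee_rot: [0.207, 3.135, -0.0]
force: [-1.2, -0.6, 1.9]
finger_gap: 0.0587
gripper_force: 40.0
clock: 12.7
tcp_pos: [0.4939, 0.2051, 0.0367]
ee_rot: [-0.207, -3.135, 0.0]
force: [-1.7, 1.1, 5.1]
finger_gap: 0.0583
gripper_force: 40.0
```

```bash
python3 -m handwheel '[[-0.001,0,0,0],[-0.002,0,0,0],[-0.002,0,0,0],[-0.002,0,0,0]]'
python3 -m handwheel '[[-0.001,0,0,0],[-0.002,0,0,0],[-0.002,0,0,0],[-0.002,0,0,0]]'
```

```text
clock: 13.1
tcp_pos: [0.4941, 0.2051, 0.0366]
ee_rot: [-0.207, -3.131, 0.0]
force: [-8.2, 1.8, 8.2]
finger_gap: 0.0586
gripper_force: 40.0
clock: 13.5
tcp_pos: [0.4942, 0.205, 0.0364]
ee_rot: [-0.208, -3.127, 0.001]
force: [-12.4, 3.8, 13.2]
finger_gap: 0.0583
gripper_force: 40.0
```

```bash
python3 -m handwheel '[[0.002,0,0,0],[0.003,0,-0.001,0],[0.003,0,-0.001,0]]'; python3 -m handwheel '[[0,0,0,0],[0,0,0,0],[0,0,0,0],[0,0,0,0],[0,0,0,0],[0,0,0,0]]' 1
python3 -m handwheel '[[0,0,-0.03,0],[0,0,-0.07,0],[0,0,-0.12,0],[0,0,-0.16,0],[0,0,-0.2,0],[0,0,-0.2,0],[0,0,-0.2,0]]' 1
python3 -c "
from h import *
snap('wrist','w3.png')"
```

```text
clock: 13.8
tcp_pos: [0.4939, 0.2049, 0.0371]
ee_rot: [-0.207, -3.133, 0.001]
force: [-4.6, 1.5, 2.0]
finger_gap: 0.0585
gripper_force: 40.0
clock: 14.4
tcp_pos: [0.4952, 0.205, 0.0378]
ee_rot: [0.207, 3.134, 0.0]
force: [0.8, 1.2, 0.3]
finger_gap: 0.0879
gripper_force: 0.0
clock: 15.1
tcp_pos: [0.4957, 0.2052, 0.2391]
ee_rot: [0.207, 3.132, 0.002]
force: [0.2, 0.4, 0.5]
finger_gap: 0.0881
gripper_force: 0.0
```

View pics/w3.png

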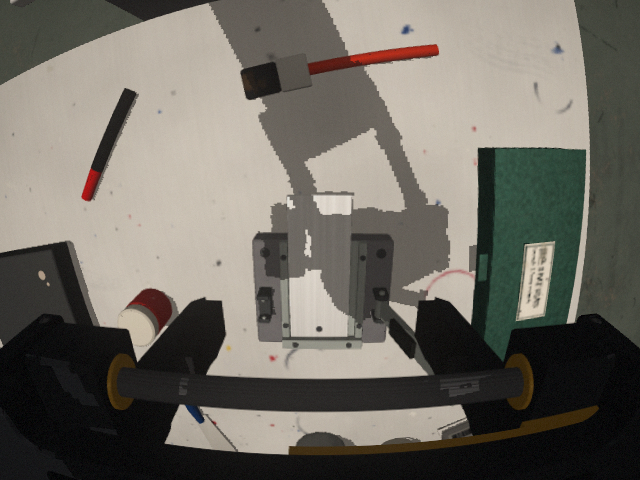

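The panel lies between the rails at (290–350, 195–338), back against the stop. The bar is still open, partly hidden at (400,335). Now I'll close the fingers and go to the bar's outer side.

```bash
python3 -c "
from hold import *
s,p,r=state();print('local',Rm.T@(p[:2]-o));go(*H(.012,.150),.168,82.7)"

```

```text
local [-0.07613083 -0.00079895]
shift mm [-87.5 151.2  69.2] tool-y yaw 82.45 roll -0.24583270625325326
```

```bash
python3 -m handwheel '[[0,0.04,-0.005,0],[0,0.08,-0.005,0],[-0.02,0.12,-0.005,0],[-0.05,0.15,-0.005,0],[-0.087,0.151,-0.005,0],[-0.087,0.151,-0.005,0],[-0.087,0.151,0.02,0],[-0.087,0.151,0.05,0],[-0.087,0.151,0.07,0],[-0.087,0.151,0.07,0],[-0.087,0.151,0.07,0]]' 0 20
python3 -c "
from hold import *
s,p,r=state();print('local',Rm.T@(p[:2]-o))
snap('side','s2.png',(190,90,390,240),4)"
```

```text
clock: 16.25
tcp_pos: [0.5997, 0.3425, 0.1659]
ee_rot: [-0.207, -3.131, 0.003]
force: [-0.2, -0.7, -0.2]
finger_gap: 0.0021
gripper_force: 0.0
local [0.0104952  0.14913354]
```

View pics/s2.png

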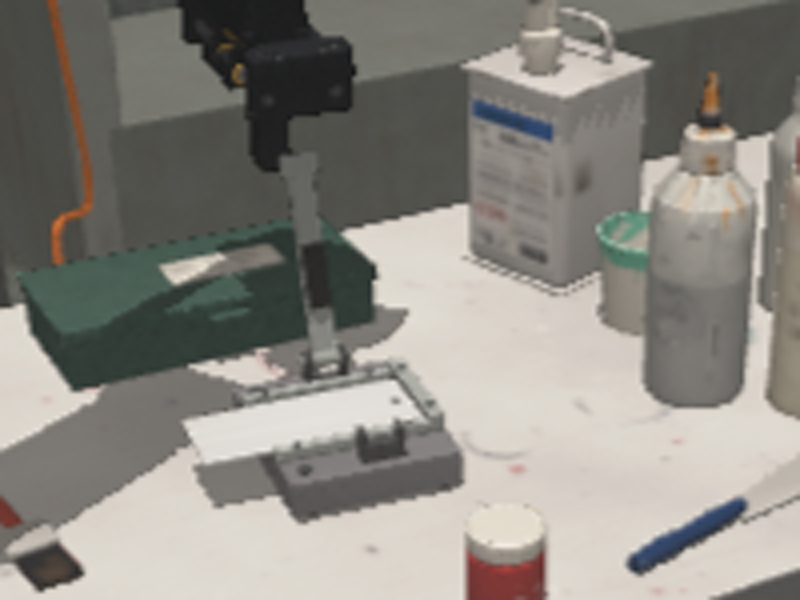

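The panel sits flat in the holder, and the finger at (268,165 in the crop) is beyond the bar, whose tab is at (300,160). I'll check the x alignment.

```bash
python3 -c "
from hold import *
s,p,r=state()
q=lambda X:((w2px('side',X)-[190,90])*4).round(0)
print('tip',q(p-[0,0,.011]))
for hx in(.0,.01,.02):
  for a in(1.6,1.7,1.8,1.9): print(hx,a,q([*H(hx,.058-.14*np.cos(a)),.047+.14*np.sin(a)]))
print('hinge',q([*H(.01,.058),.047]))"
```

```text
tip [267. 158.]
0.0 1.6 [287. 163.]
0.0 1.7 [280. 157.]
0.0 1.8 [274. 153.]
0.0 1.9 [269. 152.]
0.01 1.6 [301. 161.]
0.01 1.7 [295. 155.]
0.01 1.8 [289. 151.]
0.01 1.9 [283. 150.]
0.02 1.6 [316. 158.]
0.02 1.7 [309. 153.]
0.02 1.8 [303. 149.]
0.02 1.9 [297. 148.]
hinge [316. 355.]
```

```bash
python3 -m handwheel '[[-0.005,-0.015,0,0],[-0.005,-0.03,0,0],[-0.005,-0.045,0,0],[-0.005,-0.06,0,0],[-0.005,-0.071,0,0],[-0.005,-0.085,0,0],[-0.005,-0.099,0.001,0],[-0.005,-0.113,0.005,0],[-0.005,-0.126,0.011,0],[-0.005,-0.126,0.011,0]]'
python3 -c "
from hold import *
s,p,r=state();print('local',Rm.T@(p[:2]-o),p[2])"
```

```text
clock: 17.3
tcp_pos: [0.5884, 0.2155, 0.1551]
ee_rot: [-0.209, -3.132, 0.003]
force: [1.3, -1.0, -0.4]
finger_gap: 0.0003
gripper_force: 0.0
local [0.01545711 0.02166467] 0.15512061332205307
```

```bash
python3 -m handwheel '[[0,-0.012,0.008,0],[0,-0.022,0.017,0],[0,-0.032,0.028,0],[0,-0.040,0.039,0],[0,-0.045,0.053,0],[0,-0.048,0.066,0],[0,-0.049,0.078,0],[0,-0.049,0.086,0],[0,-0.049,0.086,0],[0,-0.049,0.086,0]]'
python3 -c "
from hold import *
s,p,r=state();print('local',Rm.T@(p[:2]-o),p[2])"
```

```text
clock: 18.3
tcp_pos: [0.583, 0.1694, 0.0704]
ee_rot: [-0.206, -3.134, -0.0]
force: [-0.1, 0.3, -0.4]
finger_gap: 0.0004
gripper_force: 0.0
local [ 0.01599138 -0.02466111] 0.07043155879881412
```

```bash
python3 -m handwheel '[[0,-0.002,0.004,0],[0,-0.003,0.007,0],[0,-0.003,0.009,0],[0,-0.003,0.010,0],[0,-0.003,0.010,0],[0,-0.003,0.010,0]]'
python3 -m handwheel '[[0,0,0.001,0],[0,0,0.001,0],[0,0,0.001,0],[0,0,0.001,0]]'
```

```text
clock: 18.9
tcp_pos: [0.5829, 0.1661, 0.0614]
ee_rot: [0.207, 3.134, 0.0]
force: [-1.4, -0.6, 4.9]
finger_gap: 0.0002
gripper_force: 2.6
clock: 19.3
tcp_pos: [0.5829, 0.1661, 0.0612]
ee_rot: [0.207, 3.134, -0.0]
force: [-3.9, -1.5, 10.4]
finger_gap: 0.0003
gripper_force: 5.3
```

The reading firmed up at exactly the expected height of 0.061, so the bar is on its catch. I'll press a little more, lift away and look.

```bash
python3 -m handwheel '[[0,0,0.001,0],[0,0,0.001,0],[0,0,0.001,0]]'
python3 -m handwheel '[[0,0,-0.01,0],[0,0,-0.04,0],[0,0,-0.09,0],[0,0,-0.14,0],[0,0,-0.18,0],[0.05,0,-0.18,0],[0.1,0,-0.18,0],[0.1,0,-0.18,0]]'
python3 -c "
from hold import *
snap('side','s3.png',(220,150,320,225),8)"
```

```text
clock: 19.6
tcp_pos: [0.583, 0.1661, 0.0612]
ee_rot: [0.207, 3.134, -0.0]
force: [-6.6, -2.7, 15.8]
finger_gap: 0.0003
gripper_force: 7.9
clock: 20.4
tcp_pos: [0.4772, 0.1791, 0.2369]
ee_rot: [-0.204, -3.129, 0.002]
force: [0.5, -0.3, -1.5]
finger_gap: 0.0001
gripper_force: 0.0
```

View pics/s3.png

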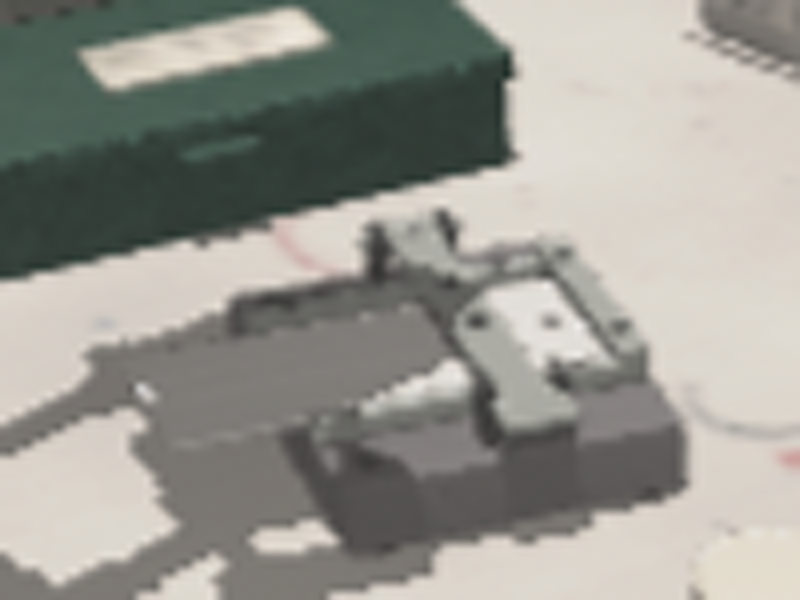

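The side view shows the bar level from the hinge (410,240) to its tab in the catch (535,405). The panel is flat beneath it against the stop, with its front end out over the open side at about (150,400).

```bash
python3 -c "
from plant import bot
print(bot.finish_job())"
```

```text
the job is handed in; nothing more can be done
None
```

The panel lies flat in the holder, back against the end stop with its front end out over the open front, and the clamp bar is down in its catch. The job was handed in at about 20 s.

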